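Drop the bookend onto the rack's stud

ROBOT

A 6-joint arm with a two-finger parallel gripper is mounted at the origin on the work surface. World frame = base frame: x ahead of the robot, y to its left, z up, the work surface at z = 0. Lengths are in mm, angles in rad, forces in N, time in s.
With the tool pointing down it reaches from about 250 to 800 mm from the base axis. Payload 8.5 kg.
Tool frame: the origin (TCP) lies between the finger pads; the fingertips stand 17 mm ahead of it and the grasp point (between the pads) lies 2 mm behind it; z points along the fingers, y is the line along which they close (so a half turn about z gives the same grasp; the last joint's range is limited). The gripper opens to 85 mm and grips with 20 to 120 N. Pads are 22 mm wide; open, the fingers measure 114 mm over their backs; the gripper's body (76 mm by 85 mm) begins 54 mm behind the grasp point. The pads swing forward as they close: fully open they stand 13 mm farther back than shut.
Start: joints at [-1.119, 0.238, -0.013, 1.319, 0, 1.571], TCP at [229.187, -472.286, 248.276] pointing down, gripper open.
Joint ranges: [-2.66, 2.66], [-1.03, 1.9], [-1.14, 1.46], [-1.82, 2.27], [-1.45, 1.34], [-3.14, 3.14]. Speed limits (rad/s): [2.22, 2.22, 2.79, 3.14, 3.14, 3.14].

INTERFACE

Orientations are given as [roll, pitch, yaw] about the fixed x, y, z axes, in that order (R = Rz(yaw) Ry(pitch) Rx(roll)).
In Python, from bench import robot, capture, workorder gives the robot as it stands.
- The arm moves only by the tool step_arm, never from a script. Its argument "steps" is text: rows parted by semicolons, each of 7 numbers parted by spaces: the turn, a rotation vector about the tool's x, y, z in rad, then the shift along the tool's x, y, z in cm, then the opening, from -1 (shut) to 1 (fully open). In form: rx ry rz x y z claw; .... A call has 1 to 5 rows; each row shifts and turns the commanded pose from where the row before left it, along the tool's axes as they then stand; what a row does not reach is not made up. A row lasts 1/8 s, in which the tool goes at most 62.5 mm and 10.7 degrees, less where a joint would pass 70% of its speed; a pose out of reach is approached as far as the arm can. A call with a gripper value outside its range is refused whole. The fingers move at their own pace and stop on an object; the grip force is fixed at half the most. Time passes only in rows, so rows that do not move let the fingers close. It gives the time, the measured TCP pose, the force, the opening and the grip force at its end, in the units of the state.
- robot.state(): the state, without advancing time (a new reading comes with each control period).
- capture(name): name is "side" or "top" or "wrist"; returns a dict with "image" (420x560x3 uint8, red, green, blue), "fx", "fy", "cx", "cy" (pixels), "k1" (the pictures are not rectified: a ray, as slopes to the right and down, at radius r is drawn at 1 + k1 r^2 times it, then the intrinsics apply), "R" (3x3) and "t" (3): a world point X has camera coordinates R X + t; the wrist camera has in their place "mount" (4x4, takes a point from camera to tool coordinates, whose origin is the TCP and whose axes are the flange's). Camera axes: x right, y down, z forward; pixel columns grow to the right and rows downward; lengths in mm; the calibration is good to about 2 mm. A picture is of the moment at which its call begins: read the wrist's pose just before it. There is no depth.
- workorder.close_job(): hands the job in; it is judged then, once.
The state is a dict: "time_s": time; "joint_positions": joint angles; "qd": joint speeds; "effort": joint torques, N m; "position": TCP position; "tcp_rot": TCP orientation; "force": force on the tool from outside, world axes, zero at the start; "moment": the same for the moment, N m; "opening": opening from 0.0 (shut) to 1.0 (fully open); "grip_force": force on a finger pad.
Only numpy, scipy, OpenCV 4.12 (cv2) and the standard library are available. Lean on these libraries where they do the work, as an engineer would, in place of code of your own. Each camera call takes 0.05 s, during which the arm holds its last target. There are 200 camera calls.

TASK

Set the aluminium bookend on the wooden book rack, square with it and with its foot pointing at the books, so that the hole in its foot drops over the steel stud and the foot lies flat on the board; then let go of it. The stud can be clamped anywhere along a stretch of the track, so slide the foot over it with only a light touch until the hole finds it, never pressing or dropping the foot hard on the stud. Leave the other things on the table where they are.

Things in the scene. Friction and masses are not known exactly. Their poses are not given: they have to be found in the camera images.
- rack: Book rack, fixed: a wooden board 320 x 120 x 18 mm (x, y, z), origin at the centre of its underside, top face 18 mm above it, z up. At its -x end stand an end panel and three books, from x = -160 to -100 mm, up to 168 mm above the origin; the rest of the top is flat and free. The finished bookend has its x axis along the rack's x axis: foot towards -x (the books), upright on the +x side.
- rack_track (a point): Middle of the stud's range, on the board's top at rack x = +30, y = 0 mm; rack axes. A flush dark metal track runs along x. A fixed upright steel stud, diameter 10 mm, its topmost 1 mm stepped down to 8.4 mm, stands 11 mm above the board on the line y = 0. Its place differs each time and is not measured: 8 to 24 mm from this point, in -x or in +x; find it by sight or feel.
- bookend_hole (a point): Centre of the through hole at the underside of the bookend's foot. The bookend is a loose L of 8 mm aluminium, 0.28 to 0.43 kg, standing on its foot. Foot: 120 mm along x, 70 along y, 8 thick, the 12.5 mm diameter hole in its middle (this point). Upright: 8 mm thick (x), 70 wide (y), 110 high from the foot's underside, at the foot's +x end (mid plane at x = +56 mm). The foot points to -x; z up.
- bookend_upright (a point): Centre of the bookend's upright, 56 mm in +x from the hole and 55 mm above the foot's underside; the upright's top edge is 55 mm above this point. To be pinched across its 8 mm thickness (along the bookend's x axis) from above. Axes as the bookend's.
- jar: Bystander: green glass jar with a metal cap, 68 mm in diameter, 100 mm high; origin at the centre of its underside.
- tin: Bystander: closed steel compass tin 170 x 55 x 18 mm (x, y, z); origin at the centre of its underside.
- eraser: Bystander: white eraser block 50 x 22 x 13 mm (x, y, z); origin at the centre of its underside.
- caddy_side (a point): Bystander: middle of the upper -x edge of a plastic pen caddy 100 x 100 x 90 mm that turns easily on a fixed round base of 120 mm diameter. This point is 103 mm above the table; the caddy's turning axis lies 50 mm from it in the caddy's +x. Two pens in it stand up to 170 mm high.
Not all that is in view belongs to the job. There is more than one size of the part that bears bookend_hole; the job needs the largest.

How it is judged:
By the outcome, as a careful person would: the job done as asked, in the order asked, and still so for the second after the job is handed in, with the robot touching nothing.
It also fails if it takes over 64 s, if anything falls off the work surface, if the arm or the gripper's body presses on something with over 40 N, if the wrist force passes 120 N, or if a joint passes its speed limit or range.

## Working session

There is one attempt and no reset: what is moved stays moved. The work goes in short steps, Python scripts to look and compute and a tool call to move; the robot and the scene stay as the last step left them, time stands still between calls to the robot, and variables do not carry over. Pictures are saved under pics/ and viewed, at most 10 in all, crops included, and the job is handed in when it is done.

Besides the shell and the picture viewer there is one more tool, called by a JSON object that holds its "fn" and its "kwargs", one argument or row to a line. step_arm: Moves the arm, as the interface text tells. Its arguments: {"type":"object","properties":{"steps":{"type":"string"}},"required":["steps"]}

```bash
mkdir -p pics; ls
python3 - <<'E'
from bench import robot,capture
import cv2,numpy as np
print(robot.state())
for n in("side","top"):
    c=capture(n); cv2.imwrite(f"pics/{n}0.png",c["image"][:,:,::-1]); np.save(f"{n}0.npy",c,allow_pickle=True)
    print({k:v for k,v in c.items() if k!="image"})
E
```

```text
pics
{'time_s': 0.0, 'joint_positions': array([-1.11900700e+00,  2.38763554e-01, -1.42527528e-02,  1.31920171e+00,
        1.64011162e-05,  1.57078214e+00]), 'qd': array([ 0.00066005,  0.00026956, -0.00069023,  0.00069992,  0.00017885,
        0.00051876]), 'effort': array([-5.78802201e-05, -5.38780260e+01,  3.46432757e+01,  1.85281760e-02,
       -5.51896755e-05,  1.04741474e-05]), 'position': array([ 229.0353948 , -471.97028849,  247.68723129]), 'tcp_rot': array([-3.14017096e+00, -1.64212694e-05,  4.51803494e-01]), 'force': array([-0.32618641,  0.48623294, -0.56436332]), 'moment': array([-0.01958961, -0.04324798,  0.03080604]), 'grip_force': 0.0, 'opening': 1.0001673005074903}
{'fx': 492.02127311760916, 'fy': 492.02127311760916, 'cx': 279.58195736550744, 'cy': 204.73373299816066, 'k1': 0.043594175950355925, 'R': array([[-0.81738064, -0.5757804 ,  0.01912651],
       [-0.32632882,  0.43538721, -0.83901578],
       [ 0.4747614 , -0.69203679, -0.54377081]]), 't': array([411.48774692, 258.72020486, 756.05819392])}
{'fx': 539.1216370494925, 'fy': 539.1216370494925, 'cx': 278.8546335585115, 'cy': 224.83889654632503, 'k1': -0.20722127710565239, 'R': array([[-0.06983193, -0.99755778, -0.00140926],
       [-0.97757375,  0.06871421, -0.19906765],
       [ 0.19867832, -0.01252362, -0.97998474]]), 't': array([ -22.30820372,  565.87517909, 1067.22585037])}
```

View pics/top0.png

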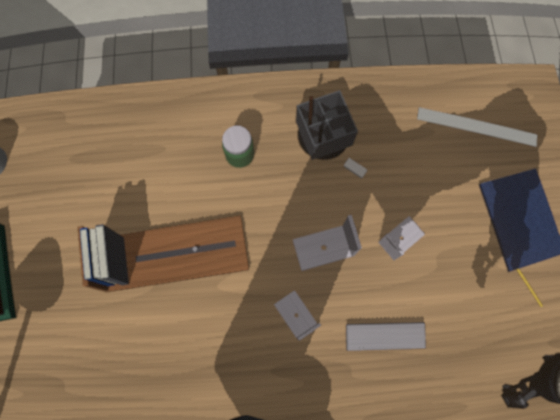

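View pics/side0.png

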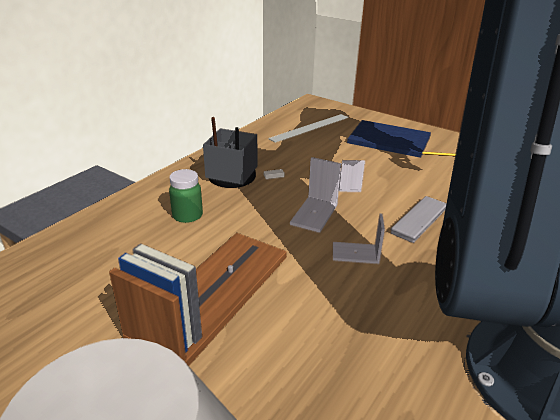

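Top view: the three L-shaped candidates are at (325,247) (the largest, upright at (352,237)), at (402,238) and at (297,315). The compass tin at (386,336) is another light grey part. The rack is at (165,255), with its books on the left and the stud at (195,249). I choose the one at (325,247) and check it in a crop.

```bash
cat > h.py <<'E'
import numpy as np,cv2
def ray(c,uv):
    K=np.array([[c["fx"],0,c["cx"]],[0,c["fy"],c["cy"]],[0,0,1]])
    p=cv2.undistortPoints(np.array([[uv]],float),K,np.array([c["k1"],0,0,0]))[0,0]
    d=c["R"].T@np.array([p[0],p[1],1]); return -c["R"].T@c["t"],d/np.linalg.norm(d)
def plane(c,uv,z):
    o,d=ray(c,uv); return o+d*(z-o[2])/d[2]
def two(c1,u1,c2,u2):
    o1,d1=ray(c1,u1);o2,d2=ray(c2,u2)
    s=np.linalg.lstsq(np.c_[d1,-d2],o2-o1,rcond=None)[0]
    a,b=o1+s[0]*d1,o2+s[1]*d2; return (a+b)/2,np.linalg.norm(a-b)
def wrist(c,st):
    from scipy.spatial.transform import Rotation as Ro
    T=np.eye(4);T[:3,:3]=Ro.from_euler('xyz',st["tcp_rot"]).as_matrix();T[:3,3]=st["position"]
    M=np.linalg.inv(T@np.array(c["mount"])); c["R"]=M[:3,:3];c["t"]=M[:3,3]; return c
def load(n): return np.load(n,allow_pickle=True).item()
E
python3 - <<'E'
from h import *
t=load("top0.npy")["image"][:,:,::-1];s=load("side0.npy")["image"][:,:,::-1]
def crop(i,x,y,w,h,f): return cv2.resize(i[y:y+h,x:x+w],None,fx=f,fy=f,interpolation=cv2.INTER_CUBIC)
a=crop(t,70,205,200,95,4)                       #800x380
b=crop(t,285,212,80,62,3.5)[:217,:280]
c=crop(s,285,150,80,62,3.5)[:217,:280]
d=crop(s,205,235,68,62,3.5)[:217]
row=np.hstack([b,c,d]); row=cv2.copyMakeBorder(row,0,0,0,max(0,800-row.shape[1]),0)[:,:800]
cv2.imwrite("pics/crop1.png",cv2.convertScaleAbs(np.vstack([a,row]),alpha=1.6))
E
```

```text
(no output)
```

View pics/crop1.png

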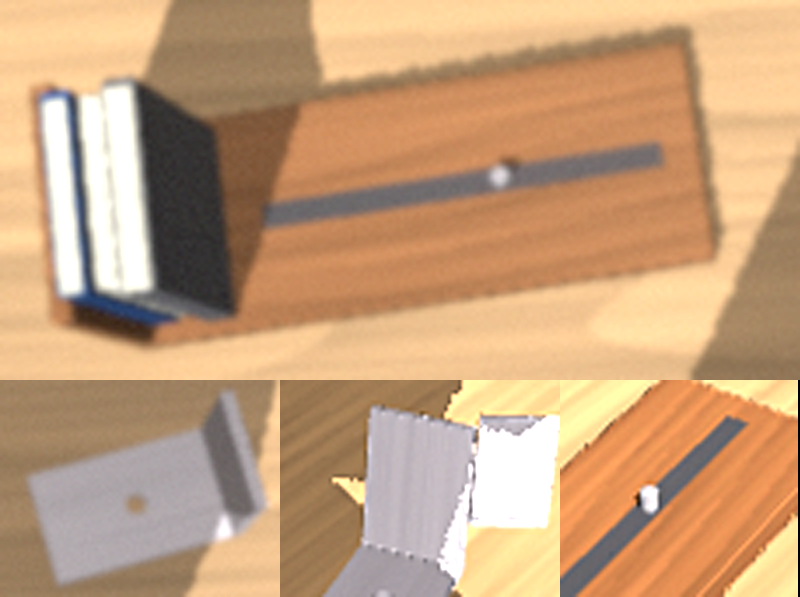

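The crop confirms the choice: long foot with its hole at top pixel (323.6,247.4), tall upright with its top edge from (351,215) to (360,249). The stud top is at top pixel (195,249) and side pixel (231,268).

Run:
```python
from h import *
np.set_printoptions(precision=1,suppress=True)
t=load("top0.npy");s=load("side0.npy")
P=lambda u,v,z:plane(t,(u,v),z)
A,B=P(242,216.3,18),P(248.8,269.5,18); T1,T2=P(235,243.5,18),P(137,258.7,18)
print("rack end",A,B,np.linalg.norm(A-B),"track",T1,T2)
ya=lambda d:np.degrees(np.arctan2(d[1],d[0]))
print("rack x yaw",ya(T1-T2), "from end",ya(A-B)-0)
print("stud",P(195,249,29),two(t,(195,249),s,(230.8,267.5)))
F1,F2=P(293,240,8),P(302.1,270,8);H=P(323.6,247.4,8);print("foot end",F1,F2,np.linalg.norm(F1-F2),"hole",H)
print("hole-footend",H-(F1+F2)/2,"yaw",ya(H-(F1+F2)/2),"edge yaw",ya(F1-F2))
U1,U2=P(350.5,215.4,110),P(360.4,248.6,110);print("upr top",U1,U2,np.linalg.norm(U1-U2),ya(U1-U2))
print(two(t,(350.5,215.4),s,(340.4,163.7)),two(t,(350.5,215.4),s,(311.3,157.7)),two(t,(360.4,248.6),s,(340.4,163.7)),two(t,(360.4,248.6),s,(311.3,157.7)))
```

```text
rack end [595.3  16.   18. ] [478.6   8.2  18. ] 116.94412484623315 track [536.6  34.4  18. ] [517.7 249.3  18. ]
rack x yaw -84.96822053384187 from end 3.841400399920237
stud [528.7 119.7  29. ] (array([529.3, 120.2,  26.6]), np.float64(0.49581170769795063))
foot end [537.3 -90.7   8. ] [ 470.7 -105.3    8. ] 68.11272442515067 hole [ 516.4 -155.5    8. ]
hole-footend [ 12.4 -57.5   0. ] yaw -77.8566578481641 edge yaw 12.388852529076974
upr top [ 561.3 -205.4  110. ] [ 493.  -218.6  110. ] 69.54946490258514 10.984140196128369
(array([ 531.4, -217.3,  107.4]), np.float64(64.61311972767102)) (array([ 562.3, -205.2,  108.9]), np.float64(1.686172234299087)) (array([ 494.4, -218. ,  110.1]), np.float64(2.913788834512639)) (array([ 521.5, -200.9,  119.5]), np.float64(67.81268992911191))
```

{"fn": "step_arm", "kwargs": {
  "steps": "0 0 0 4.8 -1.3 0.6 1; 0 0 0 4.8 -1.3 0.6 0; 0 0 0 4.8 -1.3 0.6 0; 0 0 0 4.8 -1.3 0.6 0; 0 0 0 4.8 -1.3 0.6 0"
}}

```text
time_s: 0.72
position: [417.7, -307.8, 217.9]
tcp_rot: [-3.141, 0.0, 0.452]
force: [0.6, -0.8, 0.3]
opening: 0.501
grip_force: 0.0
```

{"fn": "step_arm", "kwargs": {
  "steps": "0 0 0 4.8 -1.3 0.6 0; 0 0 0 4.8 -1.3 0.6 0; 0 0 0 4.8 -1.3 0.6 0; 0 0 0.122 0 0 0 0; 0 0 0.122 0 0 0 0"
}}

```text
time_s: 1.35
position: [529.5, -210.2, 199.5]
tcp_rot: [-3.141, 0.001, 0.205]
force: [0.1, -0.5, 0.9]
opening: 0.501
grip_force: 0.0
```

{"fn": "step_arm", "kwargs": {
  "steps": "0 0 0 0 0 0 0; 0 0 0 0 0 0 0"
}}

```text
time_s: 1.6
position: [529.1, -211.2, 200.1]
tcp_rot: [-3.141, 0.0, 0.21]
force: [-0.5, -1.0, -0.0]
opening: 0.498
grip_force: 0.0
```

Run:
```python
from bench import robot,capture
from h import *
st=robot.state(); c=capture("wrist"); wrist(c,st); np.save("w1.npy",c,allow_pickle=True)
cv2.imwrite("pics/w1.png",c["image"][:,:,::-1]); print(st["position"],st["tcp_rot"],st["opening"],st["joint_positions"]); print(c["mount"],-c["R"].T@c["t"])
```

```text
[ 529.09401807 -211.16569605  200.1329071 ] [-3.14133426e+00  2.92897995e-04  2.10169645e-01] 0.49792889875601715 [-3.79763582e-01  3.33894648e-01 -2.43193098e-03  1.23485689e+00
  5.17782106e-05  2.55165946e+00]
[[ 8.56302394e-05 -9.64232029e-01 -2.65059593e-01  6.75881775e+01]
 [ 9.99999146e-01 -2.63036075e-04  1.27993094e-03 -5.50584568e-01]
 [-1.30387065e-03 -2.65059476e-01  9.64231183e-01 -1.24403584e+02]
 [ 0.00000000e+00  0.00000000e+00  0.00000000e+00  1.00000000e+00]] [ 595.12242709 -196.5504247   324.51682777]
```

View pics/w1.png

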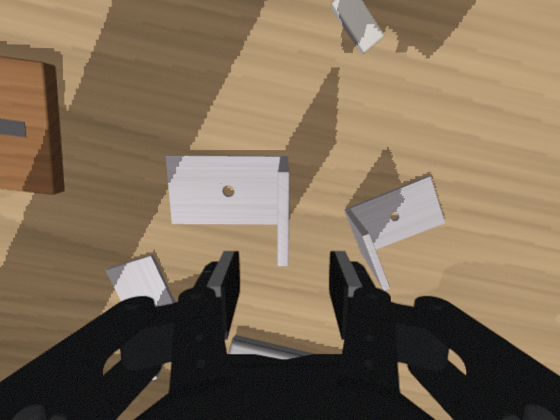

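Wrist view: the bookend's hole is at (228.5,191), the top of its upright runs down column ~283 to row 265, and the smaller bookend stays clear on the right. Joint 6 would pass its range at the rack, so I'll take the half-turned grasp.

Run:
```python
from h import *
np.set_printoptions(precision=1,suppress=True)
c=load("w1.npy");t=load("top0.npy");print(c["fx"])
h=plane(c,(228.5,191),8);print("hole",h,two(c,(228.5,191),t,(323.6,247.4)))
a,b=plane(c,(283,167),110),plane(c,(282.5,265),110);print("upr",a,b,(a+b)/2,np.linalg.norm(a-b))
f=[plane(c,p,8) for p in((167,156),(172,223),(276,156))]; print(f)
ya=lambda d:np.degrees(np.arctan2(d[1],d[0]))
print(ya(a-b),ya(f[0]-f[1]),ya(f[2]-f[0]),ya((a+b)/2-h))
```

```text
319.207676147392
hole [ 519.4 -155.7    8. ] (array([ 517.6, -155.5,    2. ]), np.float64(1.3222793737816927))
upr [ 567.6 -201.9  110. ] [ 497.6 -216.4  110. ] [ 532.6 -209.2  110. ] 71.47626570775232
[array([541.3, -91.4,   8. ]), array([ 473.8, -104.2,    8. ]), array([ 563.6, -195.5,    8. ])]
11.704604382020948 10.719910453826177 -77.86506301186401 -76.08912887263534
```

{"fn": "step_arm", "kwargs": {
  "steps": "0 0 -0.18 0 0 0 0; 0 0 -0.18 0 0 0 0; 0 0 -0.18 0 0 0 0; 0 0 -0.18 0 0 0 0; 0 0 -0.18 0 0 0 0"
}}

```text
time_s: 2.28
position: [529.1, -211.3, 200.4]
tcp_rot: [3.142, -0.0, 1.115]
force: [0.1, 0.5, 0.6]
opening: 0.498
grip_force: 0.0
```

{"fn": "step_arm", "kwargs": {
  "steps": "0 0 -0.18 0 0 0 0; 0 0 -0.18 0 0 0 0; 0 0 -0.18 0 0 0 0; 0 0 -0.18 0 0 0 0; 0 0 -0.18 0 0 0 0"
}}

```text
time_s: 2.9
position: [529.1, -211.3, 200.3]
tcp_rot: [3.142, -0.0, 2.015]
force: [-0.0, -0.7, 0.0]
opening: 0.501
grip_force: 0.0
```

{"fn": "step_arm", "kwargs": {
  "steps": "0 0 -0.18 0 0 0 0; 0 0 -0.18 0 0 0 0; 0 0 -0.18 0 0 0 0; 0 0 -0.18 0 0 0 0; 0 0 -0.18 0 0 0 0"
}}

```text
time_s: 3.52
position: [529.1, -211.3, 200.4]
tcp_rot: [3.141, 0.0, 2.915]
force: [-1.1, 0.3, 0.1]
opening: 0.501
grip_force: 0.0
```

{"fn": "step_arm", "kwargs": {
  "steps": "0 0 -0.18 0 0 0 0; 0 0 -0.18 0 0 0 0; 0 0 -0.08 0 0 0 0; 0 0 0 0 0 0 0; 0 0 0 0 0 0 0"
}}

```text
time_s: 4.15
position: [529.2, -211.2, 200.3]
tcp_rot: [3.142, 0.0, -2.937]
force: [-0.4, 0.7, -0.4]
opening: 0.499
grip_force: 0.0
```

{"fn": "step_arm", "kwargs": {
  "steps": "0 0 0 0 0 3 0; 0 0 0 0 0 3 0; 0 0 0 0 0 3 0; 0 0 0 0 0 2 0; 0 0 0 0 0 1.5 0"
}}

```text
time_s: 4.78
position: [529.0, -211.0, 74.4]
tcp_rot: [3.141, -0.001, -2.936]
force: [0.4, 1.1, 0.3]
opening: 0.5
grip_force: 0.0
```

{"fn": "step_arm", "kwargs": {
  "steps": "0 0 0 0 0 0 -0.5; 0 0 0 0 0 0 -0.8; 0 0 0 0 0 0 -1; 0 0 0 0 0 0 -1; 0 0 0 0 0 0 -1"
}}

```text
time_s: 5.4
position: [529.7, -211.2, 76.1]
tcp_rot: [-3.141, 0.001, -2.935]
force: [-1.5, 1.2, 6.2]
opening: 0.086
grip_force: 60.0
```

{"fn": "step_arm", "kwargs": {
  "steps": "0 0 0 0 0 0 -1; 0 0 0 0 0 -0.5 -1; 0 0 0 0 0 -1.5 -1; 0 0 0 0 0 -2 -1; 0 0 0 0 0 0 -1"
}}

```text
time_s: 6.02
position: [530.3, -211.5, 117.1]
tcp_rot: [-3.14, 0.003, -2.935]
force: [0.7, -0.6, -3.8]
opening: 0.085
grip_force: 58.6
```

{"fn": "step_arm", "kwargs": {
  "steps": "0 0 0 0 0 -1.6 -1; 0 0 0.06 0 0 -1.7 -1; 0 0 0.06 -0.2 2 0 -1; 0 0 0 -0.4 3.5 0 -1; 0 0 0 -0.4 3.5 0 -1"
}}

```text
time_s: 6.65
position: [529.9, -119.8, 147.7]
tcp_rot: [3.141, -0.001, -3.056]
force: [0.6, -0.6, -3.8]
opening: 0.082
grip_force: 58.8
```

{"fn": "step_arm", "kwargs": {
  "steps": "0 0 0 -0.3 3.5 0 -1; 0 0 0 -0.4 3.5 0 -1; 0 0 0 -0.3 3.5 0 -1; 0 0 0 -0.4 3.5 0 -1; 0 0 0 -0.2 2 0 -1"
}}

```text
time_s: 7.28
position: [532.0, 41.8, 147.7]
tcp_rot: [3.141, -0.001, -3.054]
force: [-0.8, 0.1, -4.4]
opening: 0.088
grip_force: 58.9
```

{"fn": "step_arm", "kwargs": {
  "steps": "0 0 0 -0.1 1 0 -1; 0 0 0 0 0.4 0 -1; 0 0 0 0 0 0 -1; 0 0 0 0 0 0 -1"
}}

```text
time_s: 7.78
position: [532.2, 53.6, 148.3]
tcp_rot: [-3.141, -0.0, -3.056]
force: [0.5, -0.0, -3.8]
opening: 0.088
grip_force: 58.9
```

Run:
```python
from bench import robot,capture
from h import *
st=robot.state(); c=capture("wrist"); wrist(c,st); np.save("w2.npy",c,allow_pickle=True)
t=capture("top");np.save("t2.npy",t,allow_pickle=True)
s=capture("side");np.save("s2.npy",s,allow_pickle=True)
f=lambda i,x,y,w,h,k:cv2.resize(i[y:y+h,x:x+w,::-1],None,fx=k,fy=k,interpolation=cv2.INTER_CUBIC)
w=c["image"][:,:,::-1][60:360]
w=w[:, :560]
a=f(t["image"],110,200,120,100,2); b=f(s["image"],170,190,120,100,2)
col=np.vstack([a,b]); o=np.zeros((420,800,3),np.uint8); o[:,:560]=c["image"][:,:,::-1]; o[:400,560:]=col
cv2.imwrite("pics/w2.png",cv2.convertScaleAbs(o,alpha=1.4)); print(st["position"],st["tcp_rot"],st["joint_positions"],st["force"])
```

```text
[532.24167799  53.55901656 148.28976782] [-3.14145961e+00 -6.37500801e-05 -3.05630191e+00] [ 1.00363065e-01  3.07608867e-01 -1.80560646e-01  1.08269256e+00
 -1.32072515e-04  1.50723190e-02] [ 0.51719823 -0.00973931 -3.77066349]
```

View pics/w2.png

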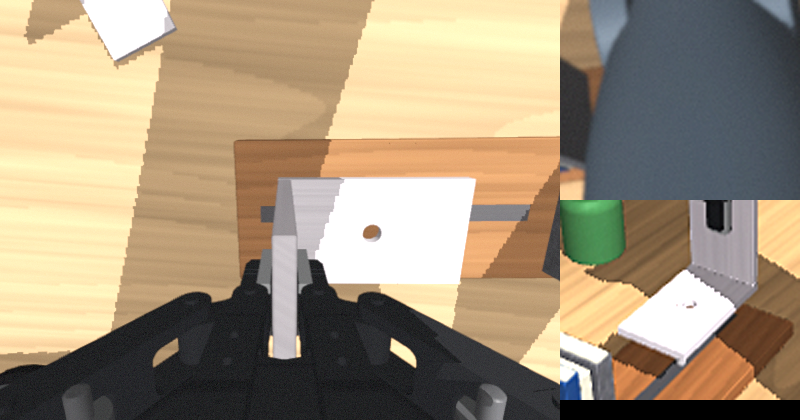

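Wrist view: bookend over the rack, foot roughly parallel to the track (track row ~213 from (261) to (527)), hole at (372,233). The side panel shows the foot level above the board.

Run:
```python
from h import *
np.set_printoptions(precision=1,suppress=True)
c=load("w2.npy");s=load("s2.npy");P=lambda u,v,z:plane(c,(u,v),z)
ya=lambda d:np.degrees(np.arctan2(d[1],d[0]))
E1,E2=P(235,141,18),P(558,137.5,18);T1,T2=P(261,213.5,18),P(527,213,18)
C1,C2=P(235,141,18),P(241,274,18)
print("rack edge",E1,E2,ya(E1-E2),"track",T1,T2,ya(T1-T2),"end",C1,C2,ya(C2-C1))
F1,F2,F3=P(475,179,81),P(460,283,81),P(330,178.5,81)
print("foot",F1,F2,np.linalg.norm(F1-F2),ya(F2-F1),ya(F3-F1)); print("hole",P(372,233,81))
print(two(c,(475,179),s,(199,256)),two(c,(475,179),s,(232,269)),two(c,(460,283),s,(199,256)),two(c,(372,233),s,(235,241.5)))
```

```text
rack edge [482.1  11.2  18. ] [459.3 257.5  18. ] -84.70496889829124 track [539.   35.2  18. ] [519.9 251.9  18. ] -84.96796706896383 end [482.1  11.2  18. ] [595.3  21.5  18. ] 5.194438694965541
foot [488.4 165.2  81. ] [557.  172.1  81. ] 68.97735669519919 5.75571638706668 -85.40161621799541
hole [527.6 109.4  81. ]
(array([512. , 179.8,  87.5]), np.float64(56.39639434429391)) (array([487.5, 166.8,  76.9]), np.float64(2.976589901959537)) (array([556.7, 173.5,  76.9]), np.float64(4.133683483832875)) (array([527.1, 109.1,  81.3]), np.float64(0.8403494403809437))
```

{"fn": "step_arm", "kwargs": {
  "steps": "0 0 0 -0.2 0.5 1 -1; 0 0 0 -0.16 0.5 1.5 -1; 0 0 0 0 0 1 -1; 0 0 0 0 0 0.3 -1; 0 0 0 0 0 0 -1"
}}

```text
time_s: 8.55
position: [534.8, 64.5, 110.1]
tcp_rot: [3.142, -0.001, -3.055]
force: [0.3, 0.2, -4.0]
opening: 0.084
grip_force: 58.8
```

Run:
```python
from bench import robot,capture
from h import *
st=robot.state(); c=capture("wrist"); wrist(c,st); np.save("w3.npy",c,allow_pickle=True)
s=capture("side");np.save("s3.npy",s,allow_pickle=True)
f=lambda i,x,y,w,h,k:cv2.resize(i[y:y+h,x:x+w,::-1],None,fx=k,fy=k,interpolation=cv2.INTER_CUBIC)
a=f(c["image"],340,205,70,60,8)[:, :480]; b=f(s["image"],190,215,80,80,4)
o=np.zeros((480,800,3),np.uint8); o[:,:480]=a[:480]; o[:320,480:]=b
cv2.imwrite("pics/w3.png",cv2.convertScaleAbs(o,alpha=1.0)); print(st["position"],st["tcp_rot"],st["force"])
```

```text
[534.82568375  64.50224915 110.05353148] [ 3.14155380e+00 -5.44626272e-04 -3.05535614e+00] [ 0.27305927  0.19211226 -4.03585068]
```

View pics/w3.png

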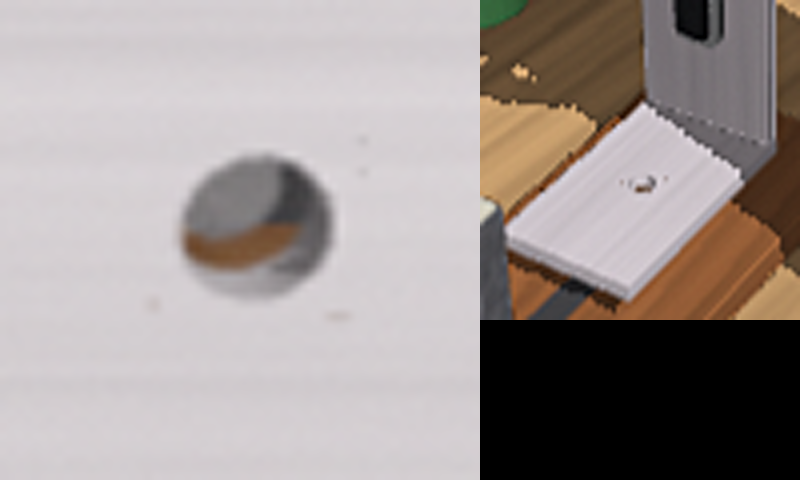

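The crop shows the stud's grey top through the hole: hole rim centred at image (372.2,233.4), stud top at about (369.5,228.8), up-left of the centre.

Run:
```python
from h import *
np.set_printoptions(precision=1,suppress=True)
c=load("w3.npy");s=load("s3.npy")
h=plane(c,(372.2-.44,233.4-.44),42.5);st=plane(c,(369.5-.44,228.75-.44),29)
print(h,st,st-h); print("side hole",two(c,(371.8,233),s,(190+161/4,215+184/4)))
R=np.array([[-.996,-.086],[-.086,.996]]);print("tool dx dy",R@(st-h)[:2])
# expected hole centre pixel offsets for rim bottom
```

```text
[530.2 120.3  42.5] [531.4 122.2  29. ] [  1.2   1.9 -13.5]
side hole (array([530.2, 120.4,  41.9]), np.float64(0.3379756908524844))
tool dx dy [-1.4  1.8]
```

{"fn": "step_arm", "kwargs": {
  "steps": "0 0 0 -0.14 0.18 0 -1; 0 0 0 0 0 0.2 -1; 0 0 0 0 0 0.1 -1; 0 0 0 0 0 0 -1; 0 0 0 0 0 0 -1"
}}

```text
time_s: 9.28
position: [536.2, 66.5, 107.3]
tcp_rot: [3.141, -0.0, -3.055]
force: [-0.5, -0.6, -4.0]
opening: 0.083
grip_force: 59.0
```

Run:
```python
from bench import robot,capture
from h import *
st=robot.state(); c=capture("wrist"); wrist(c,st); np.save("w4.npy",c,allow_pickle=True)
f=lambda i,x,y,w,h,k:cv2.resize(i[y:y+h,x:x+w,::-1],None,fx=k,fy=k,interpolation=cv2.INTER_CUBIC)
cv2.imwrite("pics/w4.png",f(c["image"],350,210,45,45,12)); print(st["position"],st["tcp_rot"],st["force"])
```

```text
[536.16579931  66.4503592  107.32144123] [ 3.14148246e+00 -5.25754909e-05 -3.05538476e+00] [-0.46446349 -0.58344626 -3.96584164]
```

View pics/w4.png

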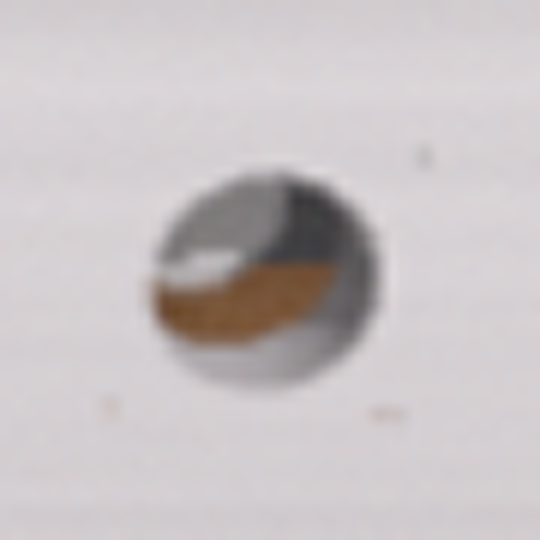

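Run:
```python
from h import *
np.set_printoptions(precision=2,suppress=True)
c=load("w4.npy");R=np.array([[-.996,-.086],[-.086,.996]])
for zf in (39.3,40.3):
  h=plane(c,(371.6,232.9),zf);st=plane(c,(367.2,226.8),29);print(h,st,"tool",R@(st-h)[:2])
# predicted pixel of 8.4 & hole circles: bounding boxes
K=np.array([[c["fx"],0,c["cx"]],[0,c["fy"],c["cy"]],[0,0,1]])
a=np.linspace(0,6.283,60)
def bb(x,y,z,r):
  p=np.c_[x+r*np.cos(a),y+r*np.sin(a),a*0+z];q=cv2.projectPoints(p,cv2.Rodrigues(c["R"])[0],c["t"],K,np.array([c["k1"],0,0,0]))[0][:,0]
  q=(q+.46-[350,210])*12;return q.min(0),q.max(0)
h=plane(c,(371.6,232.9),39.8)
print("hole top",bb(*h,6.25),"hole bottom",bb(h[0],h[1],31.8,6.25))
for r,z in((4.2,29),(5,28)): print(r,"stud if concentric",bb(h[0],h[1],z,r))
```

```text
[531.7  122.29  39.3 ] [531.03 121.97  29.  ] tool [ 0.7  -0.26]
[531.38 121.98  40.3 ] [531.03 121.97  29.  ] tool [0.35 0.03]
hole top (array([145.84, 167.47]), array([383.91, 391.41])) hole bottom (array([111.76, 123.13]), array([340.96, 339.57]))
4.2 stud if concentric (array([137.44, 143.91]), array([289.49, 287.66]))
5 stud if concentric (array([118.9, 124.8]), array([299.08, 295.23]))
```

The seen stud edges (right 290, bottom ~283) match the concentric prediction (289.5, 287.7), so I lower gently.

{"fn": "step_arm", "kwargs": {
  "steps": "0 0 0 0 0 0.1 -1; 0 0 0 0 0 0.1 -1; 0 0 0 0 0 0.1 -1; 0 0 0 0 0 0.05 -1; 0 0 0 0 0 0 -1"
}}

```text
time_s: 9.95
position: [536.1, 66.4, 103.8]
tcp_rot: [3.142, -0.0, -3.055]
force: [0.5, -0.1, -3.8]
opening: 0.089
grip_force: 59.0
```

{"fn": "step_arm", "kwargs": {
  "steps": "0 0 0 0 0 0.05 -1; 0 0 0 0 0 0.05 -1; 0 0 0 0 0 0.05 -1; 0 0 0 0 0 0 -1"
}}

```text
time_s: 10.45
position: [536.2, 66.4, 102.3]
tcp_rot: [3.142, -0.0, -3.055]
force: [-0.1, -0.9, -4.8]
opening: 0.086
grip_force: 58.9
```

{"fn": "step_arm", "kwargs": {
  "steps": "0 0 0 0 0 0.1 -1; 0 0 0 0 0 0.1 -1; 0 0 0 0 0 0.1 -1; 0 0 0 0 0 0 -1"
}}

```text
time_s: 10.95
position: [536.1, 66.4, 99.2]
tcp_rot: [3.142, -0.0, -3.055]
force: [-0.6, -0.1, -4.2]
opening: 0.086
grip_force: 58.9
```

{"fn": "step_arm", "kwargs": {
  "steps": "0 0 0 0 0 0.1 -1; 0 0 0 0 0 0.1 -1; 0 0 0 0 0 0.1 -1; 0 0 0 0 0 0 -1"
}}

```text
time_s: 11.45
position: [536.1, 66.5, 96.2]
tcp_rot: [3.142, -0.0, -3.055]
force: [0.5, -0.5, -3.8]
opening: 0.087
grip_force: 58.8
```

{"fn": "step_arm", "kwargs": {
  "steps": "0 0 0 0 0 0.05 -1; 0 0 0 0 0 0.05 -1; 0 0 0 0 0 0 -1"
}}

```text
time_s: 11.82
position: [536.2, 66.4, 95.3]
tcp_rot: [3.142, -0.0, -3.055]
force: [-0.8, -1.5, -3.9]
opening: 0.087
grip_force: 58.9
```

{"fn": "step_arm", "kwargs": {
  "steps": "0 0 0 0 0 0.05 -1; 0 0 0 0 0 0.05 -1; 0 0 0 0 0 0 -1"
}}

```text
time_s: 12.2
position: [536.2, 66.5, 94.3]
tcp_rot: [3.141, -0.0, -3.055]
force: [-0.6, -0.9, -4.5]
opening: 0.085
grip_force: 58.9
```

{"fn": "step_arm", "kwargs": {
  "steps": "0 0 0 0 0 0.05 -1; 0 0 0 0 0 0 -1"
}}

```text
time_s: 12.45
position: [536.2, 66.4, 94.1]
tcp_rot: [3.142, 0.0, -3.055]
force: [-2.3, -1.2, 1.4]
opening: 0.084
grip_force: 59.8
```

{"fn": "step_arm", "kwargs": {
  "steps": "0 0 0 0 0 0.03 -1; 0 0 0 0 0 0 -1"
}}

```text
time_s: 12.7
position: [536.2, 66.4, 94.1]
tcp_rot: [3.142, 0.0, -3.055]
force: [-4.8, -1.6, 6.0]
opening: 0.085
grip_force: 60.7
```

{"fn": "step_arm", "kwargs": {
  "steps": "0 0 0 0 0 0.03 -1; 0 0 0 0 0 0 -1"
}}

```text
time_s: 12.95
position: [536.2, 66.4, 94.1]
tcp_rot: [3.142, 0.001, -3.055]
force: [-5.9, -2.4, 9.2]
opening: 0.083
grip_force: 61.2
```

The foot is seated on the board (TCP 94.1 as expected). I unload, open partly, and go up.

{"fn": "step_arm", "kwargs": {
  "steps": "0 0 0 0 0 -0.05 -1; 0 0 0 0 0 0 -0.7; 0 0 0 0 0 0 -0.4; 0 0 0 0 0 0 -0.1; 0 0 0 0 0 0 -0.1"
}}

```text
time_s: 13.58
position: [536.3, 66.5, 93.7]
tcp_rot: [3.141, 0.0, -3.055]
force: [1.0, -0.1, 0.6]
opening: 0.45
grip_force: 0.0
```

{"fn": "step_arm", "kwargs": {
  "steps": "0 0 0 0 0 -1 -0.1; 0 0 0 0 0 -2 -0.1; 0 0 0 0 0 -3 -0.1; 0 0 0 0 0 -3 -0.1; 0 0 0 0 0 -3 -0.1"
}}

```text
time_s: 14.2
position: [536.2, 66.4, 215.5]
tcp_rot: [3.141, 0.001, -3.055]
force: [-0.7, -0.6, 0.5]
opening: 0.451
grip_force: 0.0
```

{"fn": "step_arm", "kwargs": {
  "steps": "0 0 0 0 -3 0 -0.1; 0 0 0 0 -4 0 -0.1; 0 0 0 0 -4 0 -0.1; 0 0 0 0 -3 0 -0.1; 0 0 0 0 0 0 -0.1"
}}

```text
time_s: 14.82
position: [548.3, -74.8, 214.3]
tcp_rot: [-3.141, 0.001, -3.058]
force: [-0.2, 1.0, 0.9]
opening: 0.447
grip_force: 0.0
```

Run:
```python
from bench import robot,capture
from h import *
st=robot.state(); t=capture("top");s=capture("side");c=wrist(capture("wrist"),st)
np.save("w5.npy",c,allow_pickle=True)
f=lambda i,x,y,w,h,k:cv2.resize(i[y:y+h,x:x+w,::-1],None,fx=k,fy=k,interpolation=cv2.INTER_CUBIC)
o=np.zeros((600,800,3),np.uint8)
o[:300,:480]=f(t["image"],110,200,160,100,3); o[:300,480:]=f(s["image"],190,205,106,100,3)[:300,:320][:, :320] if 0 else cv2.resize(f(s["image"],180,190,110,103,3),(320,300))
o[300:,:400]=cv2.resize(c["image"][:,:,::-1],(400,300)); o[300:,400:]=cv2.resize(t["image"][:,:,::-1],(400,300))
cv2.imwrite("pics/end.png",cv2.convertScaleAbs(o,alpha=1.3)); print(st["position"],st["force"],st["time_s"])
```

```text
[548.34964339 -74.7716862  214.25046513] [-0.17500951  1.03769608  0.92280856] 14.825
```

View pics/end.png

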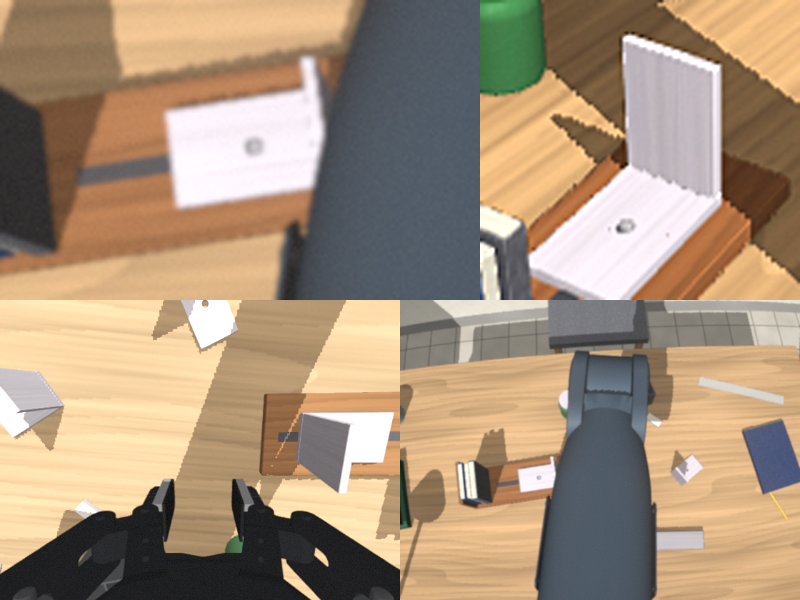

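The views show the foot flat on the board and square with the rack. The stud sits in the hole (top panel about (254,147)), the gripper is clear and nothing else has moved.

```bash
python3 -c "
from bench import workorder
print(workorder.close_job())"
```

```text
the job is handed in; nothing more can be done
None
```

The largest bookend is on the rack with its hole over the stud, its foot flat on the board and pointing at the books; it was released and the job handed in at about 15 s, with no result returned.

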